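# Fit a new blade in the sliding microtome

### The job

Take the new steel blade from its blue rest and fit it in the blade holder of the sliding microtome: lay it flat on the bed, heel first under the raised clamp fork, bring its notch over the brass locating pin and slide it fully home against the back stop without ever forcing it. Then press the red-balled clamp lever all the way down, let go, and leave everything else on the bench where it is.

Things in the scene. Friction and masses are not known exactly. Their poses are not given: they have to be found in the camera images.
- blade_center (a point): Centre (half-way up) of the new blade: a clean bright steel plate 70 mm long (x), 50 mm wide (y), 5 mm thick (z), 120 g. +x points to its heel (back end); the bevelled cutting edge is at the -x end; z up. Pinch it by its long sides, across the 50 mm.
- blade_heel (a point): Middle of the blade's heel end, half-way up, 35 mm from the centre along +x; axes as the blade's. Here opens the notch in the heel: 6 mm wide, 18 mm deep from the heel, straight-sided, with square corners.
- blade: The same blade; origin at the centre of its underside.
- blade_rest: Blue rest, fixed to the table, on which the blade starts lying flat; its felt top is 56 mm long (x), 26 mm wide (y) and 30 mm above the table, so the blade's sides overhang and fingers may reach 22 mm below the blade. Its foot is 110 x 72 x 6 mm. Origin under its centre.
- seat (a point): Datum of the blade holder: the middle of the foot of the back stop, on the flat level bed, 115 mm above the table. x points the way the blade goes in, y left, z up. Home: the blade's heel against the stop at x = 0, its underside on the bed at z = 0, its x axis along this x; then the notch is over the pin.
- pin_slot (a point): Middle of the cross slot of the locating pin, seat x = -12 mm. The brass pin, 4 mm thick and 4.6 mm high, stands fixed in this slot anywhere from seat y = -10 to +10 mm: just where is NOT reported, see or feel it. Off it, the blade stops with its heel 11 to 14 mm short of the stop; if a corner of the notch's mouth meets the pin's flank, the pin also pushes the blade to the side it must move to.
- bed_tongue (a point): Middle of the bed's front tongue, on its upper face, seat x = -38 mm. The bed is 68 mm wide from seat x = -24 mm to the stop, and ahead of that this 28 mm wide tongue, from x = -52 to -24 mm: here fingers hold the blade's sides and may reach 28 mm below it.
- microtome: Cream and grey sliding microtome, fixed, base 305 x 200 mm, carrying bed, stop, pin, fork and lever; origin on the table below the seat datum, axes as the seat's. Its specimen clamp stands ahead of the bed, at x = -157 to -93 mm, 94 mm high. The clamp fork's two fingers (11 to 24 mm either side of the middle) cover x = -22 to 0 mm; raised, they clear a blade by 4 mm at the tips, 2 mm at the root.
- lever_ball (a point): Centre of the red ball, 20 mm in diameter, at the end of the clamp lever, 75 mm from its pivot.
- lever_pivot (a point): Pivot of the clamp lever, at x = 22, y = -62, z = 12 mm from the seat datum in seat axes; the lever turns about the seat's y axis. Raised, it leans up and back (+x), 0.95 rad above level; down, it lies level along the seat's +x, ball centre 127 mm above the table.
- clamp_lever (a joint): Clamp lever angle: 0 raised (clamp open), 0.95 rad all the way down at its stop (clamped). It stays where it is left; pressing it takes about 2 N at the ball, somewhat more as the fork bites. It is worked by pressing the ball down from above.
- used_dish: Steel dish 130 x 85 x 20 mm with a dull used blade in it; origin under its centre. Leave alone.
- specimen_pot: White pot with a yellow lid, 56 mm across, 75 mm high; origin under its centre. Leave alone.
- brush: Small brush, 160 mm, wooden handle; leave alone.
- slide_box: Yellowish slide box 90 x 160 x 35 mm; leave alone.
- stain_bottle: Amber bottle 64 mm across, 150 mm high; leave alone.
- forceps: Steel forceps, 115 mm, lying flat; leave alone.
Mind the look-alikes: they are no part of the job. Of the things that look like the blade, the largest one is meant.

How it is judged:
By the outcome, as a careful person would: the job done as asked, in the order asked, and still so for the second after the job is handed in, with the robot touching nothing.
It also fails if it takes over 72 s, if anything falls off the work surface, if the arm or the gripper's body presses on something with over 40 N, if the wrist force passes 120 N, or if a joint passes its speed limit or range.

### The arm

A 6-joint arm with a two-finger parallel gripper is mounted at the origin on the work surface. World frame = base frame: x ahead of the robot, y to its left, z up, the work surface at z = 0. Lengths are in mm, angles in rad, forces in N, time in s.
With the tool pointing down it reaches from about 350 to 975 mm from the base axis. Payload 7.1 kg.
Tool frame: the origin (TCP) lies at the very end of the fingers, on their centre line; the grasp point (between the pads) lies 19 mm behind it; z points along the fingers, y is the line along which they close (so a half turn about z gives the same grasp; the last joint's range is limited). The gripper opens to 88 mm and grips with 3 to 60 N. Pads are 20 mm wide; open, the fingers measure 115 mm over their backs; the gripper's body (75 mm by 178 mm) begins 61 mm behind the grasp point.
Start: joints at [-1.194, 0.423, 1.63, -0, 1.089, -0.019], TCP at [240.982, -576.656, 222.675] pointing down, gripper open.
Joint ranges: [-3, 3], [-0.9, 2.11], [0.09, 2.58], [-1.31, 4.45], [0.11, 2.69], [-2.54, 2.54]. Speed limits (rad/s): [2.39, 2.39, 3.01, 3.14, 3.14, 3.14].

### API

Orientations are given as a rotation vector (axis times angle).
In Python, from workcell import ctrl gives the robot as it stands. The module is installed in compiled form; this text tells all that it offers.
- The arm moves only by the shell command python3 -m inch 'ROWS'. ROWS is JSON, a list of rows, each a list of 7 numbers: the shift along the tool's x, y, z scaled (see below), then the turn, a rotation vector about the tool's x, y, z scaled (see below), then the closure, from -1 (fully open) to 1 (shut). In form: [[tx, ty, tz, wx, wy, wz, hand], ...]. A call has 1 to 10 rows; each row is the pose to reach, as a shift and turn from the pose commanded when the call began, along the tool's axes at that moment; what a row does not reach only later rows make up. The controller multiplies each number of a shift by 0.15 m and each number of a turn by pi/4 rad. A row lasts 1/8 s, in which the tool goes at most 62.5 mm and 10.7 degrees, less where a joint would pass 70% of its speed; a pose out of reach is approached as far as the arm can. A call with a number of a shift or a turn outside -1 to 1 is refused whole. A call with a gripper value outside its range is refused whole. The fingers move at their own pace and stop on an object; the grip force is fixed at half the most. Time passes only in rows, so rows that repeat a pose let the fingers close. It gives the time, the measured TCP pose, the force, the opening and the grip force at its end, in the units of the state.
- ctrl.get_obs(): the state, without advancing time (a new reading comes with each control period).
- ctrl.get_image(name): name is "scene" or "top" or "wrist"; returns the picture (480x640x3 uint8, red, green, blue); there is no depth.
- ctrl.camera_params(name): a dict with "vfov" (degrees; the focal length in pixels is half the picture's height over the tangent of half this angle, whatever the lens; pixels are square), "cx", "cy" (the principal point, pixels), "eye" and "attitude" of the camera in the world; the wrist camera has in their place "tool_from_camera" (4x4, takes a point from camera to tool coordinates, whose origin is the TCP and whose axes are the flange's). Camera axes: x right, y up, looking along -z (the intrinsics and any distortion apply to the point x, -y, -z); pixel columns grow to the right and rows downward; lengths in mm; the calibration is good to about 2 mm. The wrist camera is an equidistant fisheye: a pixel r from the principal point sees the ray r / f radians off the axis. A picture is of the moment at which its call begins: read the wrist's pose just before it. camera_params takes no time and is no camera call.
- ctrl.close_job(): hands the job in; it is judged then, once.
The state is a dict: "t": time; "qpos": joint angles; "qvel": joint speeds; "joint_torque": joint torques, N m; "ee_pos": TCP position; "orientation": TCP orientation; "ft_force": force on the tool from outside, world axes, zero at the start; "moment": the same for the moment, N m; "width": finger opening in mm; "grasp_force": force on a finger pad.
Only numpy, scipy, OpenCV 4.12 (cv2) and the standard library are available. Lean on these libraries where they do the work, as an engineer would, in place of code of your own. Each camera call takes 0.05 s, during which the arm holds its last target. There are 200 camera calls.

## Working session

There is one attempt and no reset: what is moved stays moved. The work goes in short steps, Python scripts to look and compute and a shell command to move; the robot and the scene stay as the last step left them, time stands still between calls to the robot, and variables do not carry over. Pictures are saved under pics/ and viewed, at most 10 in all, crops included, and the job is handed in when it is done.

```bash
mkdir -p pics; python3 - <<'E'
from workcell import ctrl
import cv2,json
for n in("scene","top","wrist"):
    p=ctrl.camera_params(n); print(n,{k:(v.tolist() if hasattr(v,'tolist') else v) for k,v in p.items()})
o=ctrl.get_obs();print(o)
for n in("scene","top"):
    im=ctrl.get_image(n); cv2.imwrite(f"pics/{n}0.png",im[:,:,::-1])
E
```

```text
scene {'vfov': 54.96212325723686, 'cx': 316.8161950002571, 'cy': 246.4332397925446, 'eye': [990.8266079680178, 224.8072976031008, 899.387528273186], 'attitude': [0.3845047845181481, 0.6720721859425957, 1.9623707851932386]}
top {'vfov': 50.66178882227275, 'cx': 318.7421138778001, 'cy': 249.7814840331019, 'eye': [424.00869757810125, -46.33120427129059, 1191.4042743724556], 'attitude': [0.06123545121318175, -0.037135263787672616, -1.5840015363222697]}
wrist {'vfov': 65.70646984690485, 'cx': 319.21105816467195, 'cy': 234.26596194261404, 'tool_from_camera': [[-0.0005153153392860927, 0.9560629369635651, 0.29316103938740024, 81.92794298138114], [0.9999996299785053, 0.0006946133331660554, -0.0005074989332257636, -0.1253078444890532], [-0.0006888344873290189, 0.29316066938952967, -0.9560629411446349, -161.9855473051494], [0.0, 0.0, 0.0, 1.0]]}
{'t': 0.0, 'qpos': array([-1.19397641e+00,  4.23832597e-01,  1.63070351e+00,  1.51360012e-05,
        1.08862440e+00, -1.89927818e-02]), 'qvel': array([-2.84088946e-04, -3.76856334e-05,  1.65458225e-03,  2.64579357e-03,
        1.01936949e-03,  5.82449538e-04]), 'joint_torque': array([-4.07088410e-04, -5.44619930e+01, -2.73668057e+01,  6.42897910e-02,
        2.27251992e-02, -1.30306234e-04]), 'ee_pos': array([ 240.7941586 , -576.12966512,  221.90155151]), 'orientation': array([-3.07875703e+00, -6.17375824e-01,  4.17352773e-04]), 'ft_force': array([-0.06300575, -0.04011509,  0.10319418]), 'moment': array([-0.0106389 , -0.03008327, -0.01107592]), 'grasp_force': 0.0, 'width': 87.8995377404282}
```

View pics/top0.png

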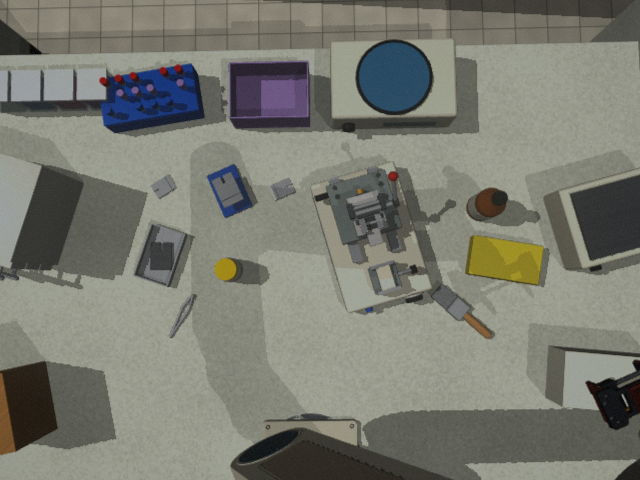

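View pics/scene0.png

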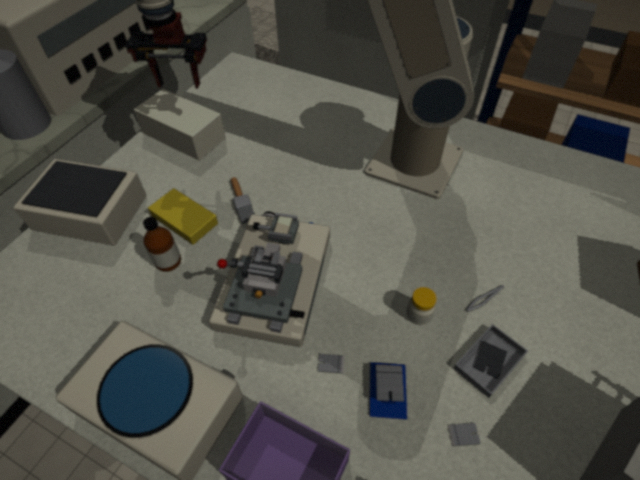

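The top view shows the blue rest with the blade at about (229,190), the microtome at (372,235) and its red ball at (393,176). In the scene view the rest is at (388,390) and the ball at (223,264).

```bash
cat > h.py <<'E'
import numpy as np,cv2
from scipy.spatial.transform import Rotation as R
from workcell import ctrl
def cam(n,obs=None):
    p=ctrl.camera_params(n); f=240/np.tan(np.radians(p['vfov'])/2)
    if n=='wrist':
        T=np.array(p['tool_from_camera']); o=obs or ctrl.get_obs(); Rt=R.from_rotvec(o['orientation']).as_matrix()
        return f,p['cx'],p['cy'],Rt@T[:3,:3],Rt@T[:3,3]+o['ee_pos'],True
    return f,p['cx'],p['cy'],R.from_rotvec(p['attitude']).as_matrix(),np.array(p['eye']),False
def ray(c,u,v):
    f,cx,cy,M,e,fish=c; x,y=(u-cx)/f,(v-cy)/f
    if fish:
        r=np.hypot(x,y); s=np.sin(r)/r if r>1e-9 else 1; d=np.array([x*s,-y*s,-np.cos(r)])
    else: d=np.array([x,-y,-1.])
    d=M@d; return e,d/np.linalg.norm(d)
def onz(c,u,v,z):
    e,d=ray(c,u,v); return e+d*(z-e[2])/d[2]
def tri(r1,r2):
    A=np.zeros((3,3));b=np.zeros(3)
    for e,d in(r1,r2):
        P=np.eye(3)-np.outer(d,d);A+=P;b+=P@e
    return np.linalg.solve(A,b)
def proj(c,X):
    f,cx,cy,M,e,fish=c; q=M.T@(np.asarray(X)-e); x,y,z=q[0],-q[1],-q[2]
    if fish:
        h=np.hypot(x,y); k=np.arctan2(h,z)/h*f; return cx+k*x,cy+k*y
    return cx+f*x/z,cy+f*y/z
def rel(target,yaw=None,rv=None):
    """row numbers for a target TCP pos, tool down with tool x heading yaw (rad)"""
    o=ctrl.get_obs(); Rt=R.from_rotvec(o['orientation'])
    s=Rt.inv().apply(np.array(target)-o['ee_pos'])/150
    w=np.zeros(3)
    if yaw is not None:
        g=R.from_matrix(np.array([[np.cos(yaw),np.sin(yaw),0],[np.sin(yaw),-np.cos(yaw),0],[0,0,-1]]))
        w=(Rt.inv()*g).as_rotvec()/(np.pi/4)
    return np.round(s,4),np.round(w,4)
E
python3 - <<'E'
from h import *
t=cv2.imread('pics/top0.png');s=cv2.imread('pics/scene0.png')
ct,cs=cam('top'),cam('scene')
def cen(im,lo,hi,roi):
    x0,y0,x1,y1=roi;h=cv2.cvtColor(im[y0:y1,x0:x1],cv2.COLOR_BGR2HSV);m=cv2.inRange(h,lo,hi)
    if lo[0]==0: m|=cv2.inRange(h,(170,)+lo[1:],(180,)+hi[1:])
    n,l,st,c=cv2.connectedComponentsWithStats(m);i=1+st[1:,4].argmax();return c[i]+[x0,y0],st[i],np.argwhere(l==i)[:,::-1]+[x0,y0]
b1=cen(t,(0,120,90),(8,255,255),(380,165,405,190));b2=cen(s,(0,120,90),(8,255,255),(210,250,235,280))
print(b1[:2],b2[:2],'ball',tri(ray(ct,*b1[0]),ray(cs,*b2[0])))
r=cen(t,(105,120,30),(130,255,255),(195,155,260,225))
hull=cv2.convexHull(r[2].astype(np.float32));print('rest',cv2.minAreaRect(hull))
box=cv2.boxPoints(cv2.minAreaRect(hull));print([onz(ct,*p,6).round() for p in box])
A=cv2.resize(t[150:230,195:275],None,fx=5,fy=5,interpolation=cv2.INTER_CUBIC);B=cv2.resize(t[150:280,305:410],(400,495),interpolation=cv2.INTER_CUBIC)
A=cv2.copyMakeBorder(A,0,95,0,0,cv2.BORDER_CONSTANT)
cv2.imwrite('pics/c1.png',np.hstack([A,B]))
E
python3 -c "print()"
```

```text
(array([392.18181818, 175.45454545]), array([ 8,  7,  9,  8, 55], dtype=int32)) (array([221.76666667, 262.26666667]), array([ 9,  9,  6,  7, 30], dtype=int32)) ball [ 632.91668189 -179.3031682   189.23271624]
rest ((229.0086212158203, 190.35345458984375), (45.03811264038086, 29.675256729125977), 66.80140686035156)
[array([679., 235.,   6.]), array([706., 170.,   6.]), array([606., 129.,   6.]), array([579., 193.,   6.])]
```

View pics/c1.png

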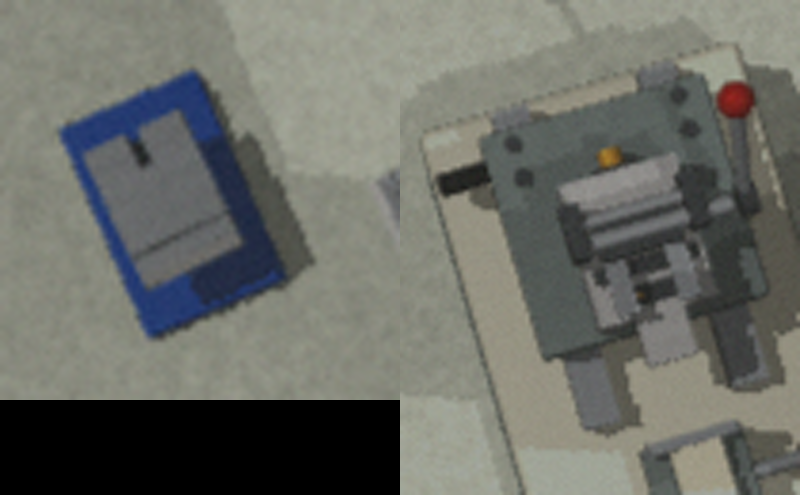

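The crop shows the notch at the far (+x) end of the blade. An orange spot, possibly the pin, lies between the fork fingers. I'll move to a view over the microtome front.

```bash
python3 -m inch '[[0.8,-0.667,0.0,0,0,0,-1],[0.8,-0.667,0.0,0,0,0,-1],[0.8,-0.667,0.0,0,0,0,-1]]'
python3 -m inch '[[0.8,-0.667,0.1,0,0,0,-1],[0.8,-0.667,0.1,0,0,0,-1],[0.8,-0.667,0.1,0,0,0,-1]]'
python3 -m inch '[[0.8,-0.667,0.3,0,0,0.185,-1],[0.8,-0.667,0.3,0,0,0.185,-1],[0.8,-0.667,0.3,0,0,0.185,-1],[0.8,-0.667,0.3,0,0,0.185,-1],[0.8,-0.667,0.3,0,0,0.185,-1]]'
python3 - <<'E'
from h import *
o=ctrl.get_obs();print(o['ee_pos'],o['orientation'],o['qpos'],o['ft_force'])
im=ctrl.get_image('wrist');cv2.imwrite('pics/w1.png',im[:,:,::-1])
E
```

```text
t: 0.48
ee_pos: [313.6, -435.3, 222.2]
orientation: [-3.078, -0.619, 0.001]
ft_force: [-0.1, -0.4, -0.0]
width: 88.4
grasp_force: 0.0
t: 0.85
ee_pos: [385.7, -296.8, 207.2]
orientation: [-3.079, -0.62, 0.001]
ft_force: [-0.2, 0.9, -0.7]
width: 87.9
grasp_force: 0.0
t: 1.48
ee_pos: [457.2, -161.2, 162.7]
orientation: [3.117, 0.393, -0.001]
ft_force: [-0.2, -0.4, -0.6]
width: 87.7
grasp_force: 0.0
[ 457.22924346 -161.22953157  162.68955773] [ 3.11680077e+00  3.93265596e-01 -5.38884799e-04] [-3.63409359e-01  3.06659160e-01  1.98062191e+00 -3.06622810e-04
  8.54577170e-01  9.56562750e-01] [-0.19913445 -0.43851005 -0.56175226]
```

View pics/w1.png

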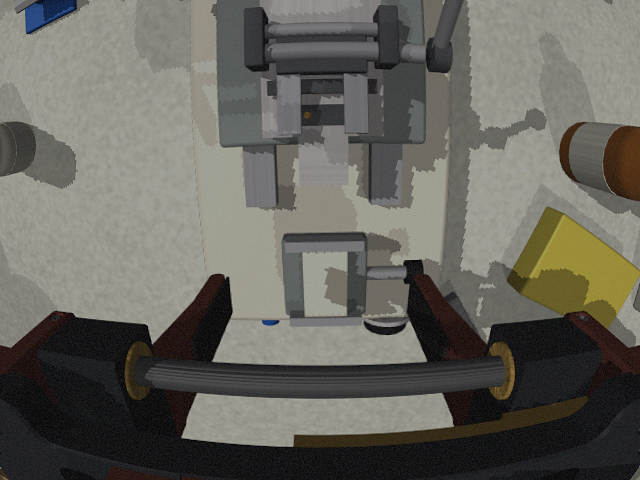

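The pin is the orange dot at about (307,115), left of the tongue middle (324). The tongue edges are at columns 300 and 348. I'll lower for a closer measurement.

```bash
python3 -m inch '[[0,0,0.3,0,0,0,-1],[0,0,0.3,0,0,0,-1],[0,0,0.3,0,0,0,-1],[0,0,0.3,0,0,0,-1]]'
python3 - <<'E'
from h import *
o=ctrl.get_obs();print(o['ee_pos'],o['orientation'],o['ft_force'])
np.save('o2.npy',np.r_[o['ee_pos'],o['orientation']])
im=ctrl.get_image('wrist')[:,:,::-1];cv2.imwrite('pics/w2.png',im)
cv2.imwrite('pics/w2c.png',cv2.resize(im[0:200,210:440],None,fx=3,fy=3,interpolation=cv2.INTER_CUBIC))
E
```

```text
t: 2.02
ee_pos: [458.2, -161.6, 119.1]
orientation: [3.116, 0.391, 0.003]
ft_force: [-0.4, 1.3, -0.0]
width: 88.0
grasp_force: 0.0
[ 458.21715436 -161.62144094  119.06170444] [3.11600261 0.39136381 0.00319185] [-3.79768115e-01  1.25356962e+00 -1.15997028e-04]
```

View pics/w2c.png

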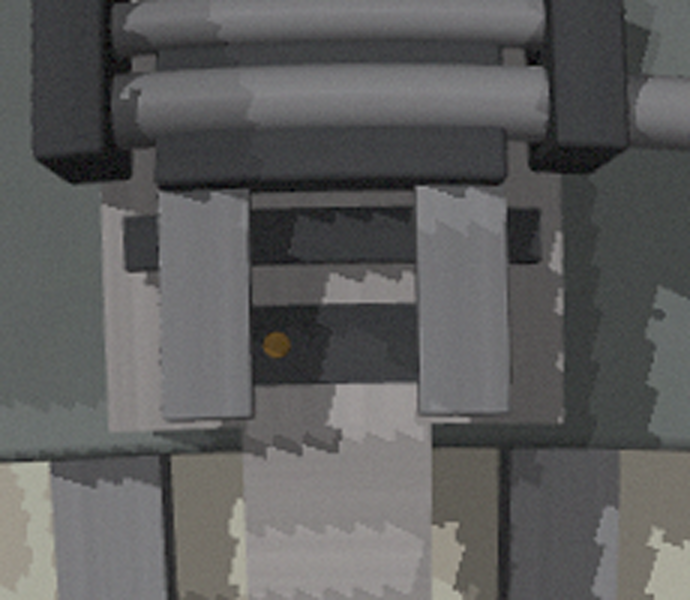

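The crop shows the pin at (276,345), bed front corners at (108,430) and (563,421), and tongue edges at u = 246 and 432. I'll cast these onto their planes.

```bash
python3 - <<'E'
from h import *
a=np.load('o2.npy');c=cam('wrist',dict(ee_pos=a[:3],orientation=a[3:]))
P=lambda u,v,z=115:onz(c,210+u/3,v/3,z)
im=cv2.imread('pics/w2.png');h=cv2.cvtColor(im,cv2.COLOR_BGR2HSV)[100:130,290:320]
m=cv2.inRange(h,(8,120,50),(28,255,255));M=cv2.moments(m,True);pu,pv=290+M['m10']/M['m00'],100+M['m01']/M['m00'];print('pin px',pu,pv,M['m00'])
pin=onz(c,pu,pv,119.6)[:2]
L,Rr=P(108,430)[:2],P(563,421)[:2]; print('bed width',np.linalg.norm(L-Rr))
tl,tr=P(246,580)[:2],P(432,580)[:2];tl2,tr2=P(244,460)[:2],P(431,460)[:2];print('tongue w',np.linalg.norm(tl-tr),np.linalg.norm(tl2-tr2))
d=L-Rr; yaw1=np.arctan2(-d[0],d[1]); 
bl=P(101,150)[:2];br=P(563,150)[:2]
ys=[np.arctan2(*(q-p)[::-1]) for p,q in((L,P(103,205)[:2]),(Rr,P(561,190)[:2]))];print('yaws',yaw1,ys,'tool',2*np.arctan2(a[4],a[3]))
yaw=np.mean([yaw1]+ys);X=np.array([np.cos(yaw),np.sin(yaw)]);Y=np.array([-X[1],X[0]])
mid=(L+Rr)/2; seat=mid+24*X
for n,p in(('pin',pin),('tl',tl),('tr',tr),('tl2',tl2),('tr2',tr2),('ball',np.array([632.9,-179.3])),('slotfront',P(335,383)[:2]),('slotback',P(335,305)[:2])): print(n,((p-seat)@X).round(2),((p-seat)@Y).round(2))
print('seat',seat,'yaw',yaw,'pin',pin)
E
```

```text
pin px 301.8833333333333 114.46666666666667 60.0
bed width 68.12697376634092
tongue w 28.220493481350346 27.804903223841528
yaws 0.27047992642693314 [np.float64(0.25886956252651716), np.float64(0.27004773802477416)] tool 0.24988757466207176
pin -12.27 8.42
tl -47.69 13.99
tr -48.16 -14.23
tl2 -29.44 13.73
tr2 -29.88 -14.08
ball 65.51 -60.76
slotfront -18.24 0.02
slotback -6.6 -0.17
seat [ 553.70287081 -137.93101736] yaw 0.2664657423260748 pin [ 539.64347084 -133.03599874]
```

```bash
python3 -m inch '[[0,0,-0.4,0,0,0,-1],[0,0,-0.667,0,0,0,-1],[0.3,-0.5,-0.667,0,0,0,-1],[0.63,-0.92,-0.667,0,0,0,-1],[0.63,-0.92,-0.667,0,0,0,-1],[0.63,-0.92,-0.667,0,0,0,-1]]'
python3 -m inch '[[0.3,-0.45,0,0,0,-0.09,-1],[0.63,-0.92,0,0,0,-0.18,-1],[0.63,-0.92,0.2,0,0,-0.18,-1],[0.63,-0.92,0.5,0,0,-0.18,-1],[0.63,-0.92,0.75,0,0,-0.18,-1],[0.63,-0.92,0.75,0,0,-0.18,-1],[0.63,-0.92,0.75,0,0,-0.18,-1]]'
python3 - <<'E'
from h import *
o=ctrl.get_obs();print(o['ee_pos'],o['orientation'],o['qpos'])
np.save('o3.npy',np.r_[o['ee_pos'],o['orientation']])
im=ctrl.get_image('wrist')[:,:,::-1];cv2.imwrite('pics/w3.png',im)
E
```

```text
t: 2.82
ee_pos: [515.8, -1.6, 218.7]
orientation: [3.116, 0.399, 0.003]
ft_force: [-0.4, 0.1, -0.1]
width: 87.8
grasp_force: 0.0
t: 3.7
ee_pos: [573.1, 152.7, 106.8]
orientation: [-3.082, -0.61, -0.003]
ft_force: [-1.3, 0.6, 0.6]
width: 87.8
grasp_force: 0.0
[573.10951567 152.74602801 106.79644303] [-3.08171930e+00 -6.10334563e-01 -2.86305837e-03] [ 2.40436918e-01  5.28765978e-01  1.77540094e+00 -9.01720414e-05
  8.35604219e-01  1.42025391e+00]
```

View pics/w3.png

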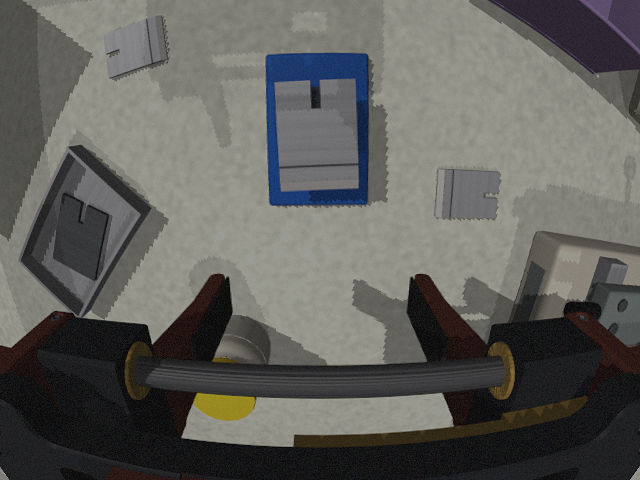

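The blade lies on the rest at pixels (275..358, 80..191), with the notch mouth at about (315,80). Next I'll fit its sides and heel.

```bash
python3 - <<'E'
from h import *
a=np.load('o3.npy');c=cam('wrist',dict(ee_pos=a[:3],orientation=a[3:]))
im=cv2.imread('pics/w3.png');h=cv2.cvtColor(im,cv2.COLOR_BGR2HSV)
g=((h[:,:,1]<70)&(h[:,:,2]>60)).astype(np.uint8);g[:, :268]=0;g[:,366:]=0;g[:62]=0;g[202:]=0
n,l,st,ce=cv2.connectedComponentsWithStats(g,connectivity=4);i=1+st[1:,4].argmax();g=l==i;print(st[i])
W=lambda u,v:onz(c,u,v,35)[:2]
rows=range(90,156)
Lp=np.array([W(np.where(g[v])[0].min()-.5,v) for v in rows]);Rp=np.array([W(np.where(g[v])[0].max()+.5,v) for v in rows])
cols=[u for u in range(279,353) if not 306<u<325];Hp=np.array([W(u,np.where(g[:,u])[0].min()-.5) for u in cols])
Fp=np.array([onz(c,u,np.where(g[:,u])[0].max()+.5,32)[:2] for u in range(286,353)])
nr=range(86,103);N1=[];N2=[]
for v in nr:
    d=np.where(~g[v,300:332])[0]+300;N1.append(W(d.min()-.5,v));N2.append(W(d.max()+.5,v))
def fit(p):
    f=cv2.fitLine(np.float32(p),cv2.DIST_HUBER,0,.01,.01).ravel();return f[:2],f[2:]
for n,p in(('L',Lp),('R',Rp),('H',Hp),('F',Fp),('N1',np.array(N1)),('N2',np.array(N2))):
    d,q=fit(p);print(n,np.arctan2(*(d*np.sign(d[0]))[::-1]),q)
dl,ql=fit(Lp);dr,qr=fit(Rp);dl*=np.sign(dl[0]);dr*=np.sign(dr[0])
X=(dl+dr)/2;X/=np.linalg.norm(X);yaw=np.arctan2(X[1],X[0]);Y=np.array([-X[1],X[0]])
ym=((ql+qr)/2)@Y;xh=np.median(Hp@X);xf=np.median(Fp@X)
print('yaw',yaw,'tool',2*np.arctan2(a[4],a[3]),'width',(ql-qr)@Y,'len',xh-xf,'notch y',(np.mean(N1,0)@Y+np.mean(N2,0)@Y)/2-ym)
C=(xh-35)*X+ym*Y;print('centre',C)
for z in (70,16):print('rel',rel([*(C-3*X),z],yaw))
E
```

```text
[ 274   79   85  113 8464]
L 0.4315466 [639.7509  209.22049]
R 0.43843463 [662.3866  164.48703]
H -1.1362638 [673.9799  196.73866]
F -1.1451532 [609.8391  168.00142]
N1 0.38949785 [664.92944 196.34055]
N2 0.3905471 [665.9727  190.76785]
yaw 0.43499058 tool -5.892145554571326 width 50.106335 len 70.28103076248146 notch y 0.021701882195571898
centre [641.94431092 182.61385419]
rel (array([ 0.4769, -0.008 ,  0.2496]), array([ 0.0007, -0.0036, -0.0559]))
rel (array([ 0.4758, -0.0081,  0.6096]), array([ 0.0007, -0.0036, -0.0559]))
```

```bash
python3 -m inch '[[0.2,-0.004,0,0,0,-0.056,-1],[0.477,-0.008,0.1,0,0,-0.056,-1],[0.477,-0.008,0.25,0,0,-0.056,-1],[0.477,-0.008,0.4,0,0,-0.056,-1],[0.477,-0.008,0.55,0,0,-0.056,-1],[0.477,-0.008,0.623,0,0,-0.056,-1],[0.477,-0.008,0.623,0,0,-0.056,-1]]'
python3 -m inch '[[0,0,0,0,0,0,0.2],[0,0,0,0,0,0,1],[0,0,0,0,0,0,1],[0,0,0,0,0,0,1],[0,0,0,0,0,0,1],[0,0,0,0,0,0,1]]'
python3 -c "
from h import *
o=ctrl.get_obs();print(o['ee_pos'],2*np.arctan2(o['orientation'][1],o['orientation'][0]),o['ft_force'],o['width'],o['grasp_force'])"
```

```text
t: 4.62
ee_pos: [636.8, 181.4, 10.7]
orientation: [3.067, 0.679, -0.003]
ft_force: [-0.1, -0.3, -0.7]
width: 87.9
grasp_force: 0.0
t: 5.38
ee_pos: [638.0, 181.8, 12.1]
orientation: [3.067, 0.679, 0.001]
ft_force: [0.0, 0.0, 2.6]
width: 49.5
grasp_force: 30.0
[637.99746018 181.77413855  12.10929253] 0.4359063258390535 [0.03834962 0.01996888 2.57503547] 49.5000697919492 30.000019669532776
```

```bash
python3 -m inch '[[0,0,-0.1,0,0,0,1],[0,0,-0.3,0,0,0,1],[0,0,-0.6,0,0,0,1],[0,0,-0.95,0,0,0,1],[0,0,-0.95,0,0,0,1]]'
python3 -m inch '[[-0.2,0.16,-0.3,0,0,0,1],[-0.5,0.4,-0.45,0,0,0,1],[-0.8,0.65,-0.45,0,0,0,1],[-0.92,0.78,-0.45,0,0,0,1],[-0.92,0.78,-0.45,0,0,0,1]]'
python3 -m inch '[[-0.3,0.25,0,0,0,0.07,1],[-0.6,0.5,0,0,0,0.14,1],[-0.92,0.78,0,0,0,0.216,1],[-0.92,0.78,0,0,0,0.216,1],[-0.92,0.78,0,0,0,0.216,1],[-0.92,0.78,0,0,0,0.216,1]]'
python3 - <<'E'
from h import *
o=ctrl.get_obs();print(o['ee_pos'],2*np.arctan2(o['orientation'][1],o['orientation'][0]),o['ft_force'],o['width'],o['qpos'])
np.save('o4.npy',np.r_[o['ee_pos'],o['orientation']])
im=ctrl.get_image('wrist')[:,:,::-1];cv2.imwrite('pics/w4.png',im)
yaw=.2665;X=np.array([np.cos(yaw),np.sin(yaw)]);Y=np.array([-X[1],X[0]]);s=np.array([553.7,-137.93])
for x,z in((-69,120),(-69,98)):print(rel([*(s+x*X+8.4*Y),z],yaw))
E
```

```text
t: 6.0
ee_pos: [640.8, 182.6, 160.0]
orientation: [-3.067, -0.679, -0.015]
ft_force: [-0.2, 0.9, -0.6]
width: 49.2
grasp_force: 30.0
t: 6.62
ee_pos: [560.9, 16.0, 221.3]
orientation: [-3.068, -0.675, 0.002]
ft_force: [-0.3, 1.0, -1.1]
width: 49.7
grasp_force: 30.0
t: 7.38
ee_pos: [487.1, -145.5, 221.6]
orientation: [-3.113, -0.42, 0.0]
ft_force: [0.9, -0.2, -1.1]
width: 49.7
grasp_force: 30.0
[ 487.08824913 -145.50402961  221.570588  ] -6.01481187013556 [ 0.9232364  -0.22559281 -1.08691613] 49.712125439946504 [-3.13894191e-01  2.53634966e-01  1.88540276e+00  3.88002137e-04
  1.00278503e+00  9.88319933e-01]
(array([-0.018 ,  0.0125,  0.6773]), array([-0.0004,  0.0001,  0.0026]))
(array([-0.018 ,  0.0126,  0.824 ]), array([-0.0004,  0.0001,  0.0026]))
```

View pics/w4.png

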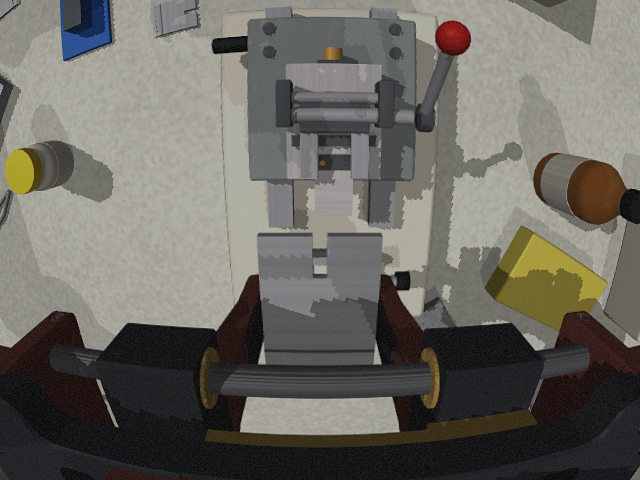

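The blade is held square. Its heel corners are at (258,234) and (383,234), the notch mid-column is at about 320, and the pin is visible at (322,162). I'll check the heel's offset from the tool.

```bash
python3 - <<'E'
from h import *
a=np.load('o4.npy');c=cam('wrist',dict(ee_pos=a[:3],orientation=a[3:]))
yaw=2*np.arctan2(a[4],a[3]);X=np.array([np.cos(yaw),np.sin(yaw)]);Y=np.array([-X[1],X[0]])
im=cv2.imread('pics/w4.png');g=cv2.cvtColor(im,cv2.COLOR_BGR2GRAY).astype(float)
z=a[2]+22.9
for n,(u,v) in dict(L=(258,234),R=(383,234),n1=(312.5,245),n2=(327.5,245),nl=(312.5,233.5),nr=(327.5,233.5)).items():
    p=onz(c,u,v,z)[:2]-a[:2];print(n,p@X,p@Y)
print(np.abs(np.diff(g[225:242,270:300].mean(1))).round(),np.diff(g[240:255,305:335].mean(0)).round())
h=cv2.cvtColor(im,cv2.COLOR_BGR2HSV)[150:175,312:335];m=cv2.inRange(h,(8,120,50),(28,255,255));M=cv2.moments(m,True);p=onz(c,312+M['m10']/M['m00'],150+M['m01']/M['m00'],119.6);print('pin',p)
q=p[:2]-np.array([553.7,-137.93]);yw=.2665;print(q@[np.cos(yw),np.sin(yw)],q@[-np.sin(yw),np.cos(yw)])
E
```

```text
L 39.39255266500475 24.329966853201668
R 39.3663431085772 -25.05487686269224
n1 34.83562617572973 2.810471488688071
n2 34.83220518215651 -3.1159172037205503
nl 39.584649254117814 2.7821426669293476
nr 39.581542718952775 -3.0864158223533096
[ 0.  2. 24. 17.  6.  2. 28. 61. 16.  8. 28. 30.  1.  0.  0.  0.] [ -0.   0.  -1.   1.  -0.  -2. -26.  17.  -3.   1.   0.   1.   1.  -1.
  -2.  -1.   3.  -1.   1.  -1.  -5.   5.   6.  -3.  -3.  -2.   0.   0.
  -1.]
pin [ 540.23820614 -132.79173939  119.6       ]
-11.633378131437516 8.50212498795965
```

```bash
python3 -m inch '[[0,0.011,0.3,0,0,0,1],[0,0.011,0.6,0,0,0,1],[0,0.011,0.75,0,0,0,1],[0,0.011,0.79,0,0,0,1],[0,0.011,0.79,0,0,0,1],[0,0.011,0.79,0,0,0,1]]'
python3 -c "
from h import *
for i in range(1):
  o=ctrl.get_obs();print(o['ee_pos'],2*np.arctan2(o['orientation'][1],o['orientation'][0]),o['orientation'],o['ft_force'],o['width'])"
python3 -m inch '[[0,0,0.008,0,0,0,1],[0,0,0.013,0,0,0,1]]'
python3 -m inch '[[0,0,0.006,0,0,0,1],[0,0,0.006,0,0,0,1]]'
python3 -m inch '[[0,0,0.006,0,0,0,1],[0,0,0.006,0,0,0,1]]'
```

```text
t: 8.18
ee_pos: [487.8, -148.5, 104.4]
orientation: [3.113, 0.418, 0.003]
ft_force: [-0.6, 0.9, -1.4]
width: 49.3
grasp_force: 30.0
[ 487.78599547 -148.4944147   104.36684933] 0.2666963528335482 [3.11283053e+00 4.17568243e-01 2.93233314e-03] [-0.60494409  0.90426098 -1.42073926] 49.34615254864398
t: 8.43
ee_pos: [487.1, -148.6, 101.9]
orientation: [3.113, 0.417, 0.001]
ft_force: [0.1, -0.6, -0.9]
width: 49.5
grasp_force: 30.0
t: 8.68
ee_pos: [486.7, -148.5, 100.4]
orientation: [-3.114, -0.417, 0.0]
ft_force: [0.1, -0.1, -1.5]
width: 49.3
grasp_force: 30.0
t: 8.93
ee_pos: [486.7, -148.5, 99.4]
orientation: [-3.114, -0.417, 0.0]
ft_force: [0.2, -0.8, -0.4]
width: 49.5
grasp_force: 30.0
```

```bash
for i in 1; do :; done
python3 -m inch '[[0,0,0.006,0,0,0,1],[0,0,0.006,0,0,0,1]]' | egrep 'pos|force'
python3 -m inch '[[0,0,0.006,0,0,0,1],[0,0,0.006,0,0,0,1]]' | egrep 'pos|force'
python3 -m inch '[[0,0,0.004,0,0,0,1],[0,0,0.004,0,0,0,1]]' | egrep 'pos|force'
```

```text
ee_pos: [486.8, -148.5, 98.6]
ft_force: [-0.3, 0.0, -1.3]
grasp_force: 30.0
ee_pos: [486.8, -148.5, 97.7]
ft_force: [0.2, -0.0, -0.6]
grasp_force: 30.0
ee_pos: [486.8, -148.5, 97.1]
ft_force: [1.1, 0.4, -1.6]
grasp_force: 30.0
```

```bash
python3 -m inch '[[0,0,0.004,0,0,0,1],[0,0,0.004,0,0,0,1]]' | egrep 'pos|force'
python3 -m inch '[[0,0,0.004,0,0,0,1],[0,0,0.004,0,0,0,1]]' | egrep 'pos|force'
```

```text
ee_pos: [486.9, -148.5, 96.9]
ft_force: [-1.1, 1.2, 3.9]
grasp_force: 30.0
ee_pos: [486.8, -148.5, 96.6]
ft_force: [-4.5, 1.3, 10.1]
grasp_force: 30.0
```

```bash
python3 -m inch '[[0,-0.004,-0.004,0,0,0,1],[0,-0.008,-0.004,0,0,0,1],[0.02,-0.008,-0.004,0,0,0,1],[0.04,-0.008,-0.004,0,0,0,1],[0.06,-0.008,-0.004,0,0,0,1],[0.06,-0.008,-0.004,0,0,0,1]]' | egrep 'pos|force'
cat >> h.py <<'E'
def st():
    o=ctrl.get_obs();yw=.2665;X=np.array([np.cos(yw),np.sin(yw)]);Y=np.array([-X[1],X[0]]);q=o['ee_pos'][:2]-[553.7,-137.93];f=o['ft_force']
    print('seat xy z',(q@X).round(2),(q@Y).round(2),o['ee_pos'][2].round(2),'heel',(q@X+39.4).round(1),'yaw',(2*np.arctan2(o['orientation'][1],o['orientation'][0])%(2*np.pi)).round(4),'F',(f[:2]@X).round(1),(f[:2]@Y).round(1),f[2].round(1),'mom',o['moment'].round(2),'w',o['width'].round(1),'t',o['t'])
E
python3 -c "from h import *;st()"
```

```text
ee_pos: [493.9, -144.9, 96.9]
ft_force: [-9.1, -1.8, 12.4]
grasp_force: 30.0Traceback (most recent call last):
  File "<string>", line 1, in <module>
    from h import *;st()
                    ~~^^
  File "h.py", line 39, in st
    print('seat xy z',(q@X).round(2),(q@Y).round(2),o['ee_pos'][2].round(2),'heel',(q@X+39.4).round(1),'yaw',(2*np.arctan2(o['orientation'][1],o['orientation'][0])%(2*np.pi)).round(4),'F',(f[:2]@X).round(1),(f[:2]@Y).round(1),f[2].round(1),'mom',o['moment'].round(2),'w',o['width'].round(1),'t',o['t'])
                                                                                                                                                                                                                                                                               ^^^^^^^^^^^^^^^^
AttributeError: 'float' object has no attribute 'round'
```

```bash
sed -i "s/o\['width'\].round(1)/round(float(o['width']),1)/;s/'t',o\['t'\]/'t',round(float(o['t']),2)/" h.py
python3 -m inch '[[0,0,-0.004,0,0,0,1],[0,0,-0.004,0,0,0,1]]' | egrep 'pos|ft_force'
python3 -c "from h import *;st()"
```

```text
ee_pos: [494.8, -144.7, 97.0]
ft_force: [-2.2, 0.6, 3.7]
seat xy z -58.57 8.92 97.01 heel -19.2 yaw 0.2662 F -1.9 1.2 3.7 mom [-0.04  0.39 -0.01] w 49.7 t 11.18
```

```bash
python3 -m inch '[[0.013,0.002,0,0,0,0,1],[0.026,0.002,0,0,0,0,1],[0.026,0.002,0,0,0,0,1]]' >/dev/null; python3 -c "from h import *;st()"
python3 -m inch '[[0.01,0,0,0,0,0,1],[0.02,0,0,0,0,0,1],[0.02,0,0,0,0,0,1]]' >/dev/null; python3 -c "from h import *;st()"
```

```text
seat xy z -54.47 8.51 97.03 heel -15.1 yaw 0.2663 F -2.6 0.5 4.8 mom [ 0.02  0.38 -0.05] w 49.0 t 11.55
seat xy z -51.23 8.36 97.05 heel -11.8 yaw 0.2662 F -2.1 0.3 2.7 mom [ 0.    0.25 -0.  ] w 49.4 t 11.93
```

```bash
python3 -m inch '[[0.01,0,0,0,0,0,1],[0.02,0,0,0,0,0,1],[0.02,0,0,0,0,0,1]]' >/dev/null; python3 -c "from h import *;st()"
python3 -m inch '[[0.01,0,0,0,0,0,1],[0.016,0,0,0,0,0,1],[0.016,0,0,0,0,0,1]]' >/dev/null; python3 -c "from h import *;st()"
```

```text
seat xy z -47.96 8.25 97.09 heel -8.6 yaw 0.2662 F -0.8 -0.1 0.5 mom [-0.02  0.09 -0.03] w 49.4 t 12.3
seat xy z -45.78 8.32 97.07 heel -6.4 yaw 0.2662 F -0.7 0.1 -0.9 mom [-0.01 -0.   -0.02] w 49.5 t 12.68
```

```bash
python3 -m inch '[[0.01,0,0.003,0,0,0,1],[0.02,0,0.003,0,0,0,1],[0.02,0,0.003,0,0,0,1]]' >/dev/null; python3 -c "from h import *;st()"
python3 -m inch '[[0.006,0,0.001,0,0,0,1],[0.012,0,0.001,0,0,0,1],[0.012,0,0.001,0,0,0,1]]' >/dev/null; python3 -c "from h import *;st()"
```

```text
seat xy z -43.45 8.36 97.04 heel -4.0 yaw 0.2663 F -3.9 0.8 7.2 mom [-0.19  0.63  0.01] w 49.6 t 13.05
seat xy z -41.92 8.35 97.02 heel -2.5 yaw 0.2663 F -6.6 -0.0 9.6 mom [-0.25  0.89 -0.07] w 49.7 t 13.43
```

```bash
python3 -m inch '[[0.004,0,-0.002,0,0,0,1],[0.008,0,-0.003,0,0,0,1],[0.008,0,-0.003,0,0,0,1]]' >/dev/null; python3 -c "from h import *;st()"
python3 -m inch '[[0.003,0,0,0,0,0,1],[0.006,0,0,0,0,0,1],[0.006,0,0,0,0,0,1]]' >/dev/null; python3 -c "from h import *;st()"
```

```text
seat xy z -39.96 8.31 97.07 heel -0.6 yaw 0.2662 F -2.7 0.0 4.9 mom [-0.14  0.42  0.03] w 49.5 t 13.8
seat xy z -39.31 8.36 97.04 heel 0.1 yaw 0.2663 F -3.7 -0.4 5.6 mom [-0.21  0.57 -0.06] w 49.6 t 14.18
```

```bash
python3 -m inch '[[0.003,0,0,0,0,0,1],[0.005,0,0,0,0,0,1],[0.005,0,0,0,0,0,1]]' >/dev/null; python3 -c "from h import *;st()"
python3 -m inch '[[0.002,0,0,0,0,0,1],[0.004,0,0,0,0,0,1],[0.004,0,0,0,0,0,1]]' >/dev/null; python3 -c "from h import *;st()"
```

```text
seat xy z -38.88 8.37 97.03 heel 0.5 yaw 0.2664 F -5.4 0.1 7.8 mom [-0.29  0.7   0.02] w 49.6 t 14.55
seat xy z -38.84 8.38 97.04 heel 0.6 yaw 0.2665 F -8.0 -1.5 8.4 mom [-0.54  1.08  0.01] w 49.7 t 14.93
```

```bash
python3 -m inch '[[0.003,0,-0.001,0,0,0,1],[0.003,0,-0.001,0,0,0,1]]' >/dev/null; python3 -c "
from h import *
st();im=ctrl.get_image('wrist')[:,:,::-1];cv2.imwrite('pics/w5.png',im);cv2.imwrite('pics/w5c.png',cv2.resize(im[0:260,190:450],None,fx=2.3,fy=2.3,interpolation=cv2.INTER_CUBIC))"
```

```text
seat xy z -38.85 8.38 97.03 heel 0.6 yaw 0.2666 F -8.9 -2.0 8.5 mom [-0.73  1.21 -0.04] w 49.4 t 15.18
```

View pics/w5c.png

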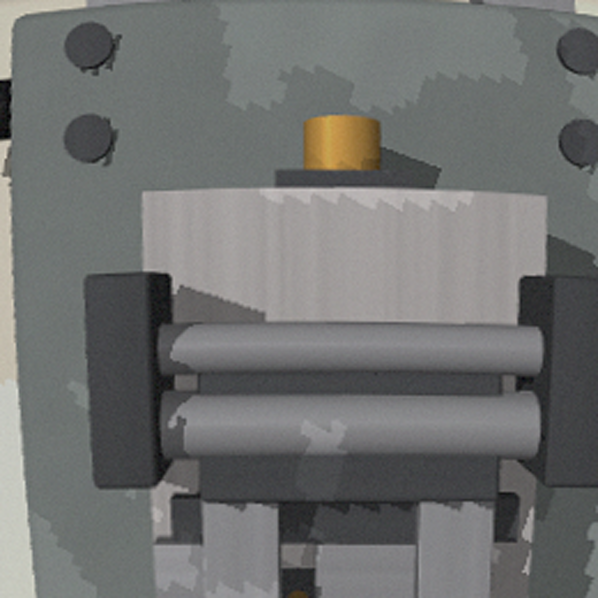

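The crop shows the heel against the stop bar (row 540), with the pin inside the notch at (298,595). I'll release and lift.

```bash
python3 -m inch '[[0,0,0,0,0,0,-0.4],[0,0,0,0,0,0,-0.4],[0,0,0,0,0,0,-0.4],[0,0,0,0,0,0,-0.4]]' >/dev/null; python3 -c "from h import *;st()"
python3 -m inch '[[0,0,-0.1,0,0,0,-0.4],[0,0,-0.3,0,0,0,-0.4],[0,0,-0.6,0,0,0,-0.4],[0,0,-0.9,0,0,0,-0.4],[0,0,-0.9,0,0,0,-0.4]]' >/dev/null
python3 - <<'E'
from h import *
st();o=ctrl.get_obs();np.save('o6.npy',np.r_[o['ee_pos'],o['orientation']])
im=ctrl.get_image('wrist')[:,:,::-1];cv2.imwrite('pics/w6.png',im)
yw=.2665;X=np.array([np.cos(yw),np.sin(yw)]);Y=np.array([-X[1],X[0]]);s=np.array([553.7,-137.93])
print(rel([*(s+66*X-61.4*Y),225],yw))
E
```

```text
seat xy z -37.12 8.34 97.08 heel 2.3 yaw 0.2663 F 0.5 -0.9 -0.2 mom [ 0.01  0.01 -0.08] w 61.3 t 15.72
seat xy z -35.17 7.06 236.79 heel 4.2 yaw 0.2662 F 0.2 -0.3 0.3 mom [-0.    0.03 -0.02] w 61.7 t 16.35
(array([0.6824, 0.4611, 0.0672]), array([ 0.003 , -0.005 , -0.0003]))
```

View pics/w6.png

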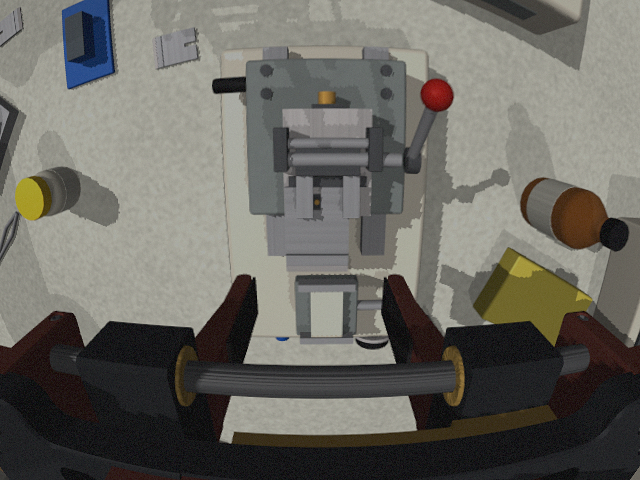

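The blade stays home with the pin in its notch at (317,202), and the ball is at (437,95). I'll go above the ball with the fingers shut.

```bash
python3 - <<'E'
from h import *
a=np.load('o6.npy');c=cam('wrist',dict(ee_pos=a[:3],orientation=a[3:]))
h=cv2.cvtColor(cv2.imread('pics/w6.png'),cv2.COLOR_BGR2HSV)[70:120,410:460];m=cv2.inRange(h,(0,120,60),(8,255,255))|cv2.inRange(h,(172,120,60),(180,255,255));M=cv2.moments(m,True)
p=onz(c,410+M['m10']/M['m00'],70+M['m01']/M['m00'],188)[:2];q=p-[553.7,-137.93];print(p,q@[np.cos(.2665),np.sin(.2665)],q@[-np.sin(.2665),np.cos(.2665)])
E
python3 -m inch '[[0,0,0,0,0,0,1],[0.2,0.13,0,0,0,0,1],[0.45,0.3,0,0,0,0,1],[0.682,0.461,0.03,0,0,0,1],[0.682,0.461,0.067,0,0,0,1],[0.682,0.461,0.067,0,0,0,1],[0.682,0.461,0.067,0,0,0,1]]' >/dev/null;python3 -c "from h import *;st()"
```

```text
[ 633.74220432 -179.03341834] 66.3917415759309 -60.73205185748632
seat xy z 63.86 -60.07 221.6 heel 103.3 yaw 0.2663 F 0.3 -0.8 0.1 mom [ 0.06 -0.07 -0.02] w 0.5 t 17.27
```

```bash
python3 -m inch '[[0.01,0.005,0.08,0,0,0,1],[0.01,0.005,0.147,0,0,0,1],[0.01,0.005,0.147,0,0,0,1],[0.01,0.005,0.147,0,0,0,1]]' >/dev/null;python3 -c "from h import *;st()"
```

```text
seat xy z 66.49 -61.61 200.0 heel 105.9 yaw 0.2662 F 0.4 -0.1 -0.1 mom [-0.01  0.03  0.02] w 0.6 t 17.77
```

```bash
python3 -m inch '[[0.035,0,0.045,0,0,0,1],[0.07,0,0.08,0,0,0,1],[0.10,0,0.12,0,0,0,1],[0.13,0,0.159,0,0,0,1],[0.155,0,0.205,0,0,0,1],[0.173,0,0.249,0,0,0,1],[0.188,0,0.3,0,0,0,1],[0.198,0,0.345,0,0,0,1],[0.203,0,0.385,0,0,0,1],[0.203,0,0.4,0,0,0,1]]' >/dev/null;python3 -c "from h import *;st()"
python3 -m inch '[[0,0,0.008,0,0,0,1],[0,0,0.014,0,0,0,1],[0,0,0.014,0,0,0,1]]' >/dev/null;python3 -c "from h import *;st()"
```

```text
seat xy z 96.39 -61.38 139.16 heel 135.8 yaw 0.2661 F 1.4 0.6 1.7 mom [ 0.14 -0.19  0.04] w 0.6 t 19.02
seat xy z 96.67 -61.49 137.86 heel 136.1 yaw 0.2663 F 0.8 0.6 -0.0 mom [ 0.1  -0.   -0.03] w 0.5 t 19.4
```

```bash
python3 -m inch '[[0,0,0.006,0,0,0,1],[0,0,0.006,0,0,0,1]]' >/dev/null;python3 -c "from h import *;st()"
python3 -m inch '[[0,0,0.006,0,0,0,1],[0,0,0.006,0,0,0,1]]' >/dev/null;python3 -c "from h import *;st()"
python3 -m inch '[[0,0,0.006,0,0,0,1],[0,0,0.006,0,0,0,1]]' >/dev/null;python3 -c "from h import *;st()"
```

```text
seat xy z 96.81 -61.57 137.15 heel 136.2 yaw 0.2662 F -0.8 1.4 3.4 mom [ 0.19  0.18 -0.03] w 0.3 t 19.65
seat xy z 96.87 -61.6 136.8 heel 136.3 yaw 0.2662 F -2.9 2.0 6.4 mom [ 0.22  0.46 -0.02] w 0.8 t 19.9
seat xy z 96.97 -61.61 136.52 heel 136.4 yaw 0.2663 F -3.7 3.1 11.1 mom [0.36 0.73 0.01] w 0.4 t 20.15
```

```bash
python3 -m inch '[[0,0,0.006,0,0,0,1],[0,0,0.01,0,0,0,1],[0,0,0.01,0,0,0,1]]' >/dev/null;python3 -c "from h import *;st()"
python3 -m inch '[[0,0,-0.1,0,0,0,1],[0,0,-0.4,0,0,0,1],[0,0,-0.7,0,0,0,1],[0,0,-0.7,0,0,0,1]]' >/dev/null
python3 -m inch '[[-0.4,0,0,0,0,0,1],[-0.8,-0.2,0,0,0,0,1],[-1,-0.4,0,0,0,0,1],[-1,-0.4,0,0,0,0,1]]' >/dev/null
python3 - <<'E'
from h import *
st();im=ctrl.get_image('wrist')[:,:,::-1];cv2.imwrite('pics/w7.png',im)
E
```

```text
seat xy z 97.04 -61.7 136.14 heel 136.4 yaw 0.2662 F -5.6 3.7 16.7 mom [0.43 1.19 0.03] w 0.7 t 20.52
seat xy z -56.04 0.44 237.78 heel -16.6 yaw 0.2663 F 1.1 0.6 -0.0 mom [ 0.02  0.   -0.03] w 0.3 t 21.52
```

View pics/w7.png

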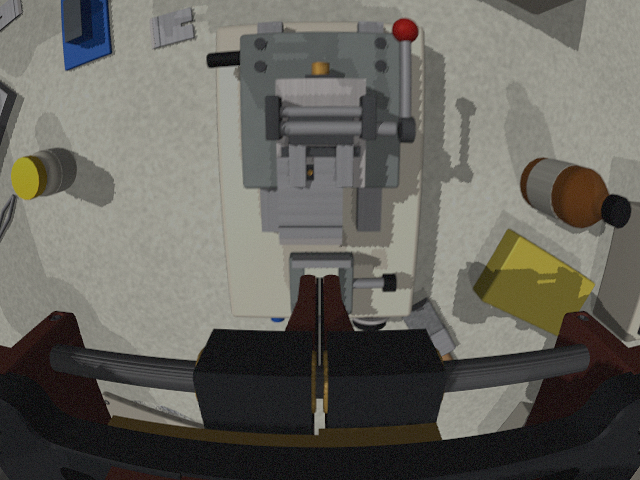

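The lever now lies back, with the ball at (405,30) and the blade under the fork. I'll do a quick check of the ball and the cutting edge before handing in.

```bash
python3 - <<'E'
from h import *
c=cam('wrist');im=cv2.imread('pics/w7.png')
h=cv2.cvtColor(im,cv2.COLOR_BGR2HSV)[10:50,385:425];m=cv2.inRange(h,(0,120,60),(8,255,255))|cv2.inRange(h,(172,120,60),(180,255,255));M=cv2.moments(m,True)
S=lambda p:((p[:2]-[553.7,-137.93])@np.array([[np.cos(.2665),-np.sin(.2665)],[np.sin(.2665),np.cos(.2665)]])).round(1)
print('ball',S(onz(c,385+M['m10']/M['m00'],10+M['m01']/M['m00'],127)))
g=cv2.cvtColor(im,cv2.COLOR_BGR2GRAY).astype(float)[:,290:335].mean(1);print(np.diff(g)[135:160].round(),np.diff(g)[220:255].round())
for u,v in((312,243),(312,244),(280,243),(345,243)):print(v,S(onz(c,u,v,116)))
E
```

```text
ball [101.2 -63.8]
[-4.  2. -1.  1. -0.  1. -0. -3.  8. 10. -1. -4.  6.  2.  1.  1.  0. -0.
 -1. -1.  8. 16. 10.  2. -1.] [ -1.  -2.  -1.  -3. -14. -23.  10.  25.   6.   2.   1.   0.  -0.  -0.
  -1.  -1.  -1.   4.   5.   2.  -0.  -0.   0.   4.   9.   4.  -0.   0.
   0.  -2. -19. -37. -34.   4.   6.]
243 [-66.7   5. ]
244 [-67.5   5. ]
243 [-66.7  30.9]
243 [-66.7 -21.7]
```

```bash
python3 -m inch '[[0,0,0,0,0,0,1],[0,0,0,0,0,0,1],[0,0,0,0,0,0,1]]' | head -2
python3 -c "
from workcell import ctrl
print(ctrl.close_job())"
```

```text
t: 21.95
ee_pos: [503.5, -153.6, 238.4]
the job is handed in; nothing more can be done
None
```

The blade is fitted home with its notch over the pin, the clamp lever is pressed down to its stop, and I handed the job in at about 22 s without touching the other items; the judge returned no verdict.

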